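# Draw a sample tray home and latch it

## Task

Draw the flat sample tray out from under the instrument's hood toward the robot, pressing lightly on the pad on its top and pulling, until it drops down flat into the pocket at the front stop. Then swing the red latch arm fully across over the seated tray. The samples under the pad are delicate: never load the tray with more than 15 N, and everything else on the bench stays where it is.

Things in the scene. Friction and masses are not known exactly. Their poses are not given: they have to be found in the camera images.
- station: Fixed loading station on the bench; origin on the bench top under the centre of its pocket; x along the track away from the robot, y left, z up (turned by up to 0.25 rad). The pocket's floor is 6 mm above the bench, x = -61 to +61 mm, ended toward the robot by a blue stop 20 mm thick, top 16 mm high. Aluminium rails, 30 mm wide, inner faces at y = +-47 mm, tops 17 mm high, guide the tray.
- track_edge (a point): Middle of the front edge of the black track, 61 mm behind the pocket's centre. The track's floor is 10 mm above the bench and runs backward from here under the hood; in front of it is a 4 mm step down to the pocket's floor.
- hood_edge (a point): Middle of the lower front edge of the white hood that bridges the track, x = +120 mm of the station, 36 mm above the bench. The hood is 150 mm wide, its top 62 mm above the bench; the white instrument (200 mm wide, 140 mm high, glass chamber on it to 220 mm) begins 115 mm behind this edge.
- home (a point): Where tray_top lies when the tray is home in the pocket: on the station's axis, 18 mm above the bench; same axes as the station. The pocket is 2.5 mm longer and 4 mm wider than the tray.
- tray: Loose flat aluminium sample tray, 120 mm long (x), 90 mm wide (y), 9 mm thick, 0.25-0.5 kg; origin at the centre of its underside. On it a flat green non-slip pad with white spots, 112 x 82 mm. It starts level on the track, centre 85 to 105 mm behind the pocket's centre, rear under the hood. On the way its front tips down into the pocket; it sinks 4 mm in all.
- tray_top (a point): Fixed point on the tray's axis, 12 mm above its underside. The pad's surface stands 0 to 8 mm above this point, depending on how full the tray is: unknown, to be felt or seen. The pad is sprung: it gives about 1 mm per 12 N, at most 2.5 mm.
- latch (a joint): Angle of the red latch arm about its upright pivot, rad, counterclockwise from above. 0: along the left rail toward the robot (station -x); negative: outward; +1.57: across over the tray (station -y). Range -0.8 to 1.62; stays where left, about 1 N at the pin moves it. Its underside is 28 mm above the bench and passes just over the seated tray's pad.
- latch_pivot (a point): On the latch's pivot axis, fixed on the left rail at x = +10 mm, y = +66 mm of the station, 55 mm above the bench.
- latch_pin (a point): Mid-height of the upright steel pin at the latch arm's free end, 50 mm from the pivot axis; the pin is 10 mm thick (a 12 mm red cap on top) and stands from 34 to 72 mm above the bench; this point is 55 mm above the bench.
- jar: White jar 52 mm across, 62 mm high, standing to the right of the station; origin at the centre of its underside. Leave alone.
- weight: Small steel weight 24 mm across, 32 mm high, to the left of the station; origin at the centre of its underside. Leave alone.
- tweezers: Steel tweezers lying along their x, about 145 mm long, 8 mm high, left of the station; leave alone.
- tweezers2: Brass tweezers, about 145 mm long, 8 mm high, on the right of the bench; leave alone.
- cap: Blue jar cap, 44 mm across, 10 mm high, right of the station; leave alone.
- plates: Two stacked clear well plates, 86 x 128 mm, 29 mm high, far right; leave alone.
- spatula: Thin brass spatula, 176 mm long, lying on the left; leave alone.
Not all that is in view belongs to the job. There is more than one size of the tray; the job needs the middle-sized.

How it is judged:
By the outcome, as a careful person would: the job done as asked, in the order asked, and still so for the second after the job is handed in, with the robot touching nothing.
It also fails if it takes over 61 s, if anything falls off the work surface, if the arm or the gripper's body presses on something with over 40 N, if the wrist force passes 120 N, or if a joint passes its speed limit or range.

## Robot

A 7-joint arm with a two-finger parallel gripper is mounted at the origin on the work surface. World frame = base frame: x ahead of the robot, y to its left, z up, the work surface at z = 0. Lengths are in m, angles in rad, forces in N, time in s.
With the tool pointing down it reaches from about 0.4 to 0.85 m from the base axis. Payload 10.4 kg.
Tool frame: the origin (TCP) lies at the very end of the fingers, on their centre line; the grasp point (between the pads) lies 19 mm behind it; z points along the fingers, y is the direction in which the jaws open and shut (so a half turn about z gives the same grasp; the last joint's range is limited). The gripper opens to 87 mm and grips with 3 to 60 N. Pads are 19 mm wide; open, the fingers measure 117 mm over their backs; the gripper's body (75 mm by 190 mm) begins 51 mm behind the grasp point.
Start: joints at [1.169, 0.332, -0.065, 1.46, 0.022, 1.35, -0.088], TCP at [0.231, -0.581, 0.223] pointing down, gripper open.
Joint ranges: [-2.6, 2.6], [-0.5, 2.12], [-1.47, 1.34], [0.16, 2.42], [-1.27, 4.41], [0.06, 2.06], [-2.6, 2.6]. Speed limits (rad/s): [2.22, 2.22, 2.79, 2.79, 3.14, 3.14, 3.14].

## Interface

Orientations are given as a unit quaternion [x, y, z, w].
In Python, from bench import r gives the robot as it stands.
- The arm moves only by the tool move_arm, never from a script. Its argument "deltas" is a list of rows, each a list of 5 numbers: the gripper's target within -1 to 1 (fully open at 1, half-way at 0, shut at -1), then the shift along the tool's x, y, z as a fraction of full scale, then the turn about the tool's z as a fraction of full scale. A call has 1 to 12 rows; each row shifts and turns the commanded pose from where the row before left it, along the tool's axes as they then stand; what a row does not reach is not made up. Full scale, the value 1, is 2.5 cm for a shift and 90 degrees for a turn. A row lasts 1/12 s, in which the tool goes at most 41.7 mm and 7.16 degrees, less where a joint would pass 70% of its speed; a pose out of reach is approached as far as the arm can. A call with a number of a shift or a turn outside -1 to 1 is refused whole. A call with a gripper value outside its range is refused whole. The fingers move at their own pace and stop on an object; "squeeze" is the grip in N (left out, the last holds). Time passes only in rows, so rows that do not move let the fingers close. It gives the time, the measured TCP pose, the force and the opening at its end, in the units of the state.
- r.read_state(): the state, without advancing time (a new reading comes with each control period).
- r.camera(name): name is "side" or "top" or "wrist"; returns the picture (420x560x3 uint8, red, green, blue); there is no depth.
- r.camera_info(name): a dict with "K" (3x3 intrinsics, pixels), "k1" (the pictures are not rectified: a ray, as slopes to the right and down, at radius r is drawn at 1 + k1 r^2 times it, then the intrinsics apply), "R" (3x3) and "t" (3): a world point X has camera coordinates R X + t; the wrist camera has in their place "hand_eye" (4x4, takes a point from camera to tool coordinates, whose origin is the TCP and whose axes are the flange's). Camera axes: x right, y down, z forward; pixel columns grow to the right and rows downward; lengths in m; the calibration is good to about 2 mm. A picture is of the moment at which its call begins: read the wrist's pose just before it. camera_info takes no time and is no camera call.
- r.close_job(): hands the job in, once; it reports no verdict.
Trained networks look in the newest picture that a camera, given by its name, has taken for a name from the list of things; names that differ only in an ending like _2 or _b are one class to them, and where a whole thing is asked for, a point or a joint stands for the part that bears it (a point fixed in the world has none). Each returns a list of dicts, best first, with "confidence" (0 to 1); they miss things now and then, are a little off and sometimes report something else, mostly with a low value. They report only what shows in the picture. A call takes as long as a camera call. They do not tell look-alikes from the thing itself.
- r.boxes_of(camera, label): "position" ([x, y, z] in m, in the coordinates of the camera as it stood for that picture, good to about 4 mm: the middle of the surface that is visible of it).
- r.tip_of(camera, label): "position" ([x, y, z] in m, in the coordinates of the camera as it stood for that picture, good to about 4 mm: a listed point, or the origin of a listed thing).
The state is a dict: "time": time; "joint_positions": joint angles; "joint_vel": joint speeds; "joint_torque": joint torques, N m; "ee_pos": TCP position; "eef_rot": TCP orientation; "ft_force": force on the tool from outside, world axes, zero at the start; "torque": the same for the moment, N m; "width": finger opening in m.
Only numpy, scipy, OpenCV 4.12 (cv2) and the standard library are available. Lean on these libraries where they do the work, as an engineer would, in place of code of your own. Each camera call takes 0.05 s, during which the arm holds its last target.

## Working session

There is one attempt and no reset: what is moved stays moved. The work goes in short steps, Python scripts to look and compute and a tool call to move; the robot and the scene stay as the last step left them, time stands still between calls to the robot, and variables do not carry over. Pictures are saved under pics/ and viewed, and the job is handed in when it is done.

Besides the shell and the picture viewer there is one more tool, called after ">>>" as a command line: name --pt "numbers of a row" for each row, then --argument value for the rest. move_arm: Moves the arm, as the interface text tells. Shift numbers are shares of 2.5 cm and turn numbers shares of 90 degrees, none past 1 either way. Its arguments: {"type":"object","properties":{"deltas":{"type":"array","items":{"type":"array","items":{"type":"number"}}},"squeeze":{"type":"number"}},"required":["deltas"]}

```bash
mkdir -p pics; ls; cat > h.py <<'E'
import numpy as np, cv2
from bench import r
from scipy.spatial.transform import Rotation as Ro
def snap(n,f):
    s=r.read_state(); im=r.camera(n); cv2.imwrite('pics/'+f,cv2.cvtColor(im,cv2.COLOR_RGB2BGR)); return s
def c2w(n,p,s=None):
    i=r.camera_info(n)
    if n=='wrist':
        T=np.array(i['hand_eye']); q=T[:3,:3]@p+T[:3,3]
        return Ro.from_quat(s['eef_rot']).as_matrix()@q+s['ee_pos']
    return np.array(i['R']).T@(np.array(p)-i['t'])
def ray(n,u,v,s=None):
    i=r.camera_info(n);K=np.array(i['K'],float)
    p=cv2.undistortPoints(np.array([[[u,v]]],float),K,np.array([i['k1'],0,0,0.]))[0,0]
    o=c2w(n,np.zeros(3),s);d=c2w(n,np.array([p[0],p[1],1.]),s)-o
    return o,d
def atz(n,u,v,z,s=None):
    o,d=ray(n,u,v,s); return o+d*(z-o[2])/d[2]
E
python3 - <<'E'
from h import *
s=snap('top','t0.png');print({k:np.round(v,3) for k,v in s.items()})
for l in ['station','track_edge','hood_edge','home','tray','tray_top','latch','latch_pivot','latch_pin','jar']:
    for f in ('tip_of','boxes_of'):
        try:
            for d in getattr(r,f)('top',l)[:3]: print(l,f,round(d['confidence'],2),np.round(c2w('top',d['position']),4))
        except Exception as e: print(l,f,e)
s=snap('side','s0.png')
for l in ['station','track_edge','hood_edge','home','tray_top','latch_pivot','latch_pin']:
    for f in ('tip_of',):
        try:
            for d in getattr(r,f)('side',l)[:3]: print(l,f,round(d['confidence'],2),np.round(c2w('side',d['position']),4))
        except Exception as e: print(l,f,e)
for n in('top','side','wrist'):print(n,r.camera_info(n))
print(r.read_state()['time'])
E
```

```text
pics
{'time': np.float64(0.0), 'joint_positions': array([ 1.169,  0.333, -0.065,  1.461,  0.022,  1.35 , -0.088]), 'joint_vel': array([ 0.001, -0.001,  0.   , -0.002, -0.001, -0.   , -0.   ]), 'joint_torque': array([-1.0000e-03, -6.2326e+01,  2.4000e-02, -3.8989e+01, -6.1000e-02,
        4.0000e-02,  0.0000e+00]), 'ee_pos': array([ 0.231, -0.58 ,  0.222]), 'eef_rot': array([ 0.982,  0.188, -0.   , -0.001]), 'ft_force': array([-0.333, -0.26 ,  0.208]), 'torque': array([0.024, 0.028, 0.04 ]), 'width': np.float64(0.087)}
station tip_of 0.6 [0.5784 0.0868 0.0013]
station boxes_of 0.94 [0.8098 0.0612 0.0666]
track_edge tip_of 0.85 [0.6368 0.0792 0.0089]
track_edge boxes_of 0.72 [0.8093 0.0584 0.067 ]
track_edge boxes_of 0.39 [0.6502 0.0801 0.0277]
hood_edge tip_of 0.91 [0.6986 0.0719 0.0327]
hood_edge boxes_of 0.66 [0.8093 0.0568 0.0657]
home tip_of 0.6 [0.5802 0.0867 0.0175]
home boxes_of 0.95 [0.8108 0.0586 0.0686]
tray tip_of 0.89 [0.6664 0.0783 0.0112]
tray tip_of 0.82 [ 0.5267 -0.218  -0.0013]
tray tip_of 0.81 [ 0.8192 -0.1973 -0.0009]
tray boxes_of 0.97 [ 0.8157 -0.199   0.0152]
tra
[... 1950 characters left out ...]
      [-0.22777586,  0.4740686 , -0.8505158 ],
       [ 0.35088281, -0.77482985, -0.52585165]]), 't': array([0.50255232, 0.21331   , 0.84470377])}
wrist {'K': array([[300.77374853,   0.        , 279.24101026],
       [  0.        , 300.77374853, 209.04900538],
       [  0.        ,   0.        ,   1.        ]]), 'k1': -0.011214747155899474, 'hand_eye': array([[-4.56734248e-04, -9.65624719e-01, -2.59939787e-01,
         7.12669766e-02],
       [ 9.99999894e-01, -4.24593709e-04, -1.79795558e-04,
        -2.59041654e-04],
       [ 6.32462370e-05, -2.59939842e-01,  9.65624811e-01,
        -1.61141693e-01],
       [ 0.00000000e+00,  0.00000000e+00,  0.00000000e+00,
         1.00000000e+00]])}
1.4
```

View pics/t0.png

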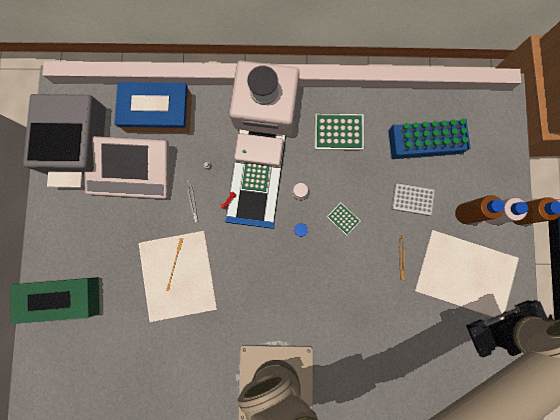

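View pics/s0.png

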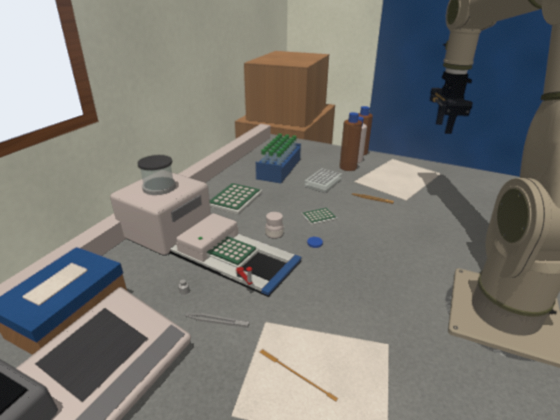

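>>> move_arm --pt "-1 0 0 0 0.0785" --pt "-1 0 0 0 0.0785" --pt "-1 0 0 0 0.0785" --pt "-1 0 0 0 0.0785" --pt "-1 0.45 -1 0 0" --pt "-1 0.45 -1 0 0" --pt "-1 0.45 -1 0 0" --pt "-1 0.45 -1 0 0" --pt "-1 0.45 -1 0 0" --pt "-1 0.45 -1 0 0" --squeeze 10

```text
time: 2.23
ee_pos: [0.3159, -0.4382, 0.2227]
eef_rot: [0.998, -0.057, 0.0, 0.0]
ft_force: [0.2, -0.6, -0.4]
width: 0.0285
```

>>> move_arm --pt "-1 0.45 -1 0 0" --pt "-1 0.45 -1 0 0" --pt "-1 0.45 -1 0 0" --pt "-1 0.45 -1 0 0" --pt "-1 0.45 -1 0 0" --pt "-1 0.45 -1 0 0" --pt "-1 0.45 -1 0 0" --pt "-1 0.45 -1 0 0" --pt "-1 0.45 -1 0 0" --pt "-1 0.45 -1 0 0" --pt "-1 0.45 -1 0 0"

```text
time: 3.15
ee_pos: [0.4702, -0.1791, 0.2228]
eef_rot: [0.998, -0.057, 0.0, 0.0]
ft_force: [-0.4, -0.3, -0.2]
width: 0.0005
```

>>> move_arm --pt "-1 0.45 -1 0 0" --pt "-1 0.45 -1 0 0" --pt "-1 0.45 -1 0 0" --pt "-1 0.45 -1 0 0" --pt "-1 0.45 -1 0 0" --pt "-1 0.45 -1 0 0" --pt "-1 0.45 -1 0 0" --pt "-1 0.45 -1 0 0" --pt "-1 0.45 -1 0 0" --pt "-1 0 0 0 0" --pt "-1 0 0 0 0"

```text
time: 4.07
ee_pos: [0.5961, 0.0335, 0.2223]
eef_rot: [0.998, -0.056, -0.0, -0.0]
ft_force: [-0.4, -1.0, 0.3]
width: 0.0006
```

```bash
cat > look.py <<'E'
from h import *
import sys
f=sys.argv[1]
s=snap('wrist',f);print({k:np.round(v,4) for k,v in s.items() if k not in('joint_vel','joint_torque')})
for l in ['station','track_edge','hood_edge','home','tray','tray_top','latch_pivot','latch_pin']:
    for d in r.tip_of('wrist',l)[:2]: print(l,round(d['confidence'],2),np.round(c2w('wrist',d['position'],s),4))
E
python3 look.py w0.png
```

```text
{'time': np.float64(4.0667), 'joint_positions': array([ 0.2892,  0.3164, -0.5228,  1.5167,  0.159 ,  1.3514, -1.9291]), 'ee_pos': array([0.5961, 0.0335, 0.2223]), 'eef_rot': array([ 9.984e-01, -5.570e-02, -2.000e-04, -4.000e-04]), 'ft_force': array([-0.4273, -0.9531,  0.3323]), 'torque': array([-0.0281,  0.0989,  0.0242]), 'width': np.float64(0.0006)}
station 0.78 [0.5804 0.0915 0.0027]
station 0.47 [0.5821 0.0882 0.016 ]
hood_edge 0.94 [0.6992 0.0758 0.0367]
home 0.71 [ 0.6093 -0.0682 -0.0031]
tray 0.94 [0.6731 0.0789 0.0101]
tray 0.83 [ 0.5224 -0.2143 -0.0019]
tray_top 0.7 [ 0.5223 -0.2144  0.0055]
tray_top 0.64 [0.6725 0.0751 0.0088]
latch_pivot 0.8 [0.5957 0.1544 0.0574]
latch_pivot 0.74 [0.7    0.0722 0.0374]
latch_pin 0.82 [0.5547 0.175  0.0519]
latch_pin 0.17 [0.5789 0.0887 0.0136]
```

View pics/w0.png

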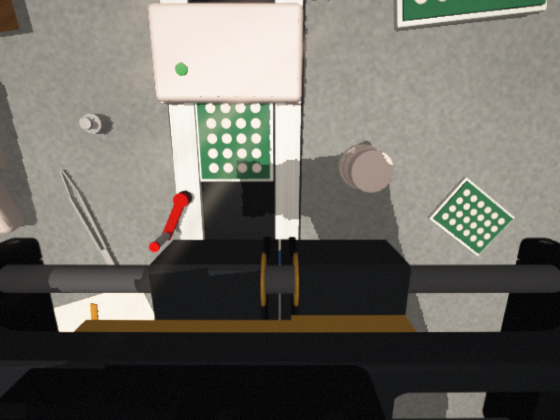

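```bash
python3 - <<'E'
from h import *
s=r.read_state()
for n,u,v,z in [('Rout far',301,108,.017),('Rout near',300,235,.017),('Lin',203,235,.017),('Lin far',198,190,.017),('hoodL',156,103,.04),('hoodR',300,102,.04),('trayL',201,182,.019),('trayR',272,181,.019),('pin cap',154,246,.072),('pivot',181,200,.06)]:
    print(n,np.round(atz('wrist',u,v,z,s),4))
st=np.array([.580,.0885])
E
python3 -c "
import cv2
a=cv2.imread('pics/w0.png')[90:260,130:320];cv2.imwrite('pics/w0c.png',cv2.resize(a,None,fx=3.5,fy=3.5,interpolation=2))"
```

```text
Rout far [ 0.6862 -0.0044  0.017 ]
Rout near [0.5309 0.012  0.017 ]
Lin [0.5454 0.1366 0.017 ]
Lin far [0.6045 0.1321 0.017 ]
hoodL [0.7084 0.1529 0.04  ]
hoodR [ 0.6912 -0.0022  0.04  ]
trayL [0.6143 0.126  0.019 ]
trayR [0.6054 0.0393 0.019 ]
pin cap [0.557  0.1763 0.072 ]
pivot [0.6029 0.1402 0.06  ]
```

View pics/w0c.png

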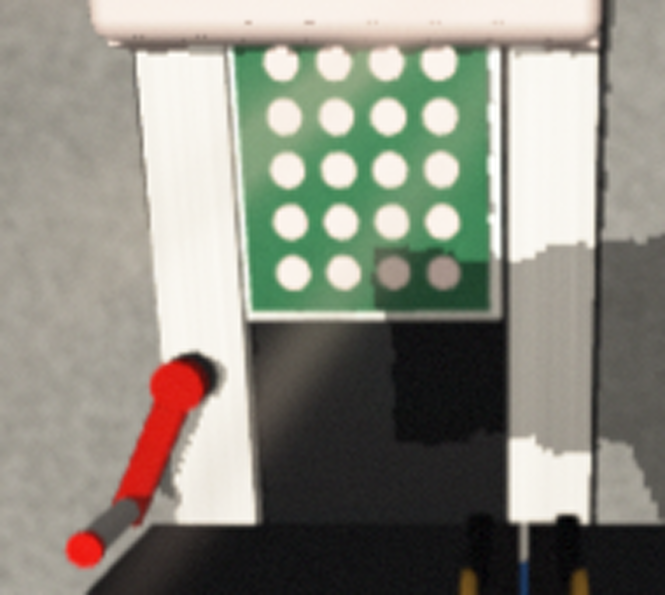

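>>> move_arm --pt "-1 0.58 -0.52 0 0" --pt "-1 0.58 -0.52 0 0" --pt "-1 0.58 -0.52 0 0" --pt "-1 0.58 -0.52 0 0" --pt "-1 0 0 1 0" --pt "-1 0 0 1 0" --pt "-1 0 0 1 0" --pt "-1 0 0 1 0" --pt "-1 0 0 1 0" --pt "-1 0 0 1 0"

```text
time: 5.35
ee_pos: [0.6594, 0.0763, 0.0714]
eef_rot: [0.998, -0.057, 0.0, 0.0]
ft_force: [-0.7, -0.3, -0.4]
width: 0.0003
```

>>> move_arm --pt "-1 0 0 0.6 0" --pt "-1 0 0 0.2 0" --pt "-1 0 0 0 0" --pt "-1 0 0 0 0"

```text
time: 5.68
ee_pos: [0.66, 0.0767, 0.0535]
eef_rot: [0.998, -0.057, 0.001, -0.0]
ft_force: [0.4, -0.6, 0.6]
width: 0.0007
```

```bash
python3 - <<'E'
from h import *
s=snap('wrist','w1.png');print({k:np.round(v,4) for k,v in s.items() if k not in('joint_vel','joint_torque')})
snap('side','s1.png')
import cv2
a=cv2.imread('pics/s1.png')[150:320,120:340];cv2.imwrite('pics/s1c.png',cv2.resize(a,None,fx=3.4,fy=3.4,interpolation=2))
E
```

```text
{'time': np.float64(5.6833), 'joint_positions': array([ 0.1664,  0.5992, -0.4844,  1.5042,  0.2976,  1.1108, -2.0641]), 'ee_pos': array([0.66  , 0.0767, 0.0535]), 'eef_rot': array([ 9.984e-01, -5.730e-02,  5.000e-04, -1.000e-04]), 'ft_force': array([ 0.4471, -0.6445,  0.5985]), 'torque': array([0.1026, 0.0045, 0.0155]), 'width': np.float64(0.0007)}
```

View pics/w1.png

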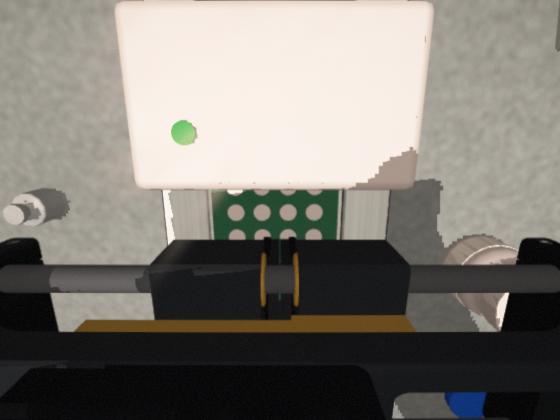

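View pics/s1c.png

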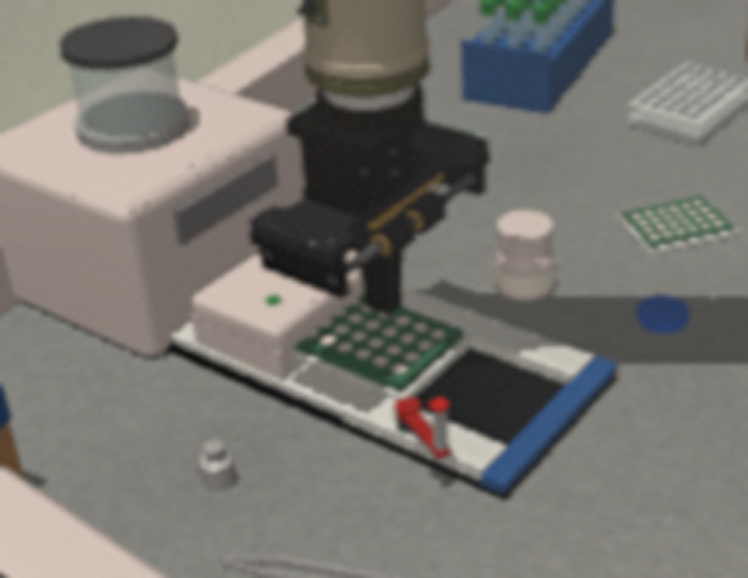

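>>> move_arm --pt "-1 0 0 0.4 0" --pt "-1 0 0 0.3 0" --pt "-1 0 0 0.12 0" --pt "-1 0 0 0 0" --pt "-1 0 0 0 0"

```text
time: 6.2
ee_pos: [0.6593, 0.0767, 0.0317]
eef_rot: [0.998, -0.057, -0.0, 0.0]
ft_force: [-0.1, 0.3, 0.0]
width: 0.0002
```

>>> move_arm --pt "-1 0 0 0.02 0" --pt "-1 0 0 0 0"

```text
time: 6.37
ee_pos: [0.6597, 0.0767, 0.0318]
eef_rot: [0.998, -0.057, 0.0, -0.0]
ft_force: [0.5, -0.3, 0.8]
width: 0.0002
```

>>> move_arm --pt "-1 0 0 0.02 0" --pt "-1 0 0 0 0"

```text
time: 6.53
ee_pos: [0.6596, 0.0767, 0.0312]
eef_rot: [0.998, -0.057, 0.0, 0.0]
ft_force: [-0.1, 0.6, 0.0]
width: 0.0008
```

>>> move_arm --pt "-1 0 0 0.02 0" --pt "-1 0 0 0 0"

```text
time: 6.7
ee_pos: [0.6595, 0.0767, 0.0305]
eef_rot: [0.998, -0.057, 0.0, 0.0]
ft_force: [0.1, -0.7, -0.3]
width: 0.0005
```

>>> move_arm --pt "-1 0 0 0.02 0" --pt "-1 0 0 0 0"

```text
time: 6.87
ee_pos: [0.6595, 0.0766, 0.0299]
eef_rot: [0.998, -0.057, -0.0, 0.0]
ft_force: [-0.5, -0.5, 0.2]
width: 0.0005
```

>>> move_arm --pt "-1 0 0 0.02 0" --pt "-1 0 0 0 0"

```text
time: 7.03
ee_pos: [0.6595, 0.0767, 0.0295]
eef_rot: [0.998, -0.057, -0.0, 0.0]
ft_force: [-0.9, 0.8, 0.2]
width: 0.0006
```

>>> move_arm --pt "-1 0 0 0.02 0" --pt "-1 0 0 0 0"

```text
time: 7.2
ee_pos: [0.6595, 0.0767, 0.0289]
eef_rot: [0.998, -0.057, -0.0, 0.0]
ft_force: [-0.3, -1.0, -0.3]
width: 0.0006
```

>>> move_arm --pt "-1 0 0 0.016 0" --pt "-1 0 0 0 0"

```text
time: 7.37
ee_pos: [0.6595, 0.0767, 0.0286]
eef_rot: [0.998, -0.057, -0.0, 0.0]
ft_force: [-0.1, 0.4, 0.7]
width: 0.0004
```

>>> move_arm --pt "-1 0 0 0.016 0" --pt "-1 0 0 0 0"

```text
time: 7.53
ee_pos: [0.6595, 0.0767, 0.0282]
eef_rot: [0.998, -0.057, 0.0, 0.0]
ft_force: [0.6, -1.0, 0.4]
width: 0.0005
```

>>> move_arm --pt "-1 0 0 0.016 0" --pt "-1 0 0 0 0"

```text
time: 7.7
ee_pos: [0.6595, 0.0767, 0.0278]
eef_rot: [0.998, -0.057, -0.0, 0.0]
ft_force: [-0.9, -0.3, -1.0]
width: 0.0006
```

>>> move_arm --pt "-1 0 0 0.016 0" --pt "-1 0 0 0 0"

```text
time: 7.87
ee_pos: [0.6595, 0.0767, 0.0274]
eef_rot: [0.998, -0.057, -0.0, 0.0]
ft_force: [-0.6, 0.4, -0.0]
width: 0.0006
```

>>> move_arm --pt "-1 0 0 0.016 0" --pt "-1 0 0 0 0"

```text
time: 8.03
ee_pos: [0.6595, 0.0767, 0.027]
eef_rot: [0.998, -0.057, 0.0, 0.0]
ft_force: [0.3, 0.3, 0.4]
width: 0.0003
```

>>> move_arm --pt "-1 0 0 0.016 0" --pt "-1 0 0 0 0"

```text
time: 8.2
ee_pos: [0.6596, 0.0767, 0.0269]
eef_rot: [0.998, -0.057, 0.0, 0.0]
ft_force: [-1.1, -0.3, 3.2]
width: 0.0009
```

>>> move_arm --pt "-1 0 0 0.016 0" --pt "-1 0 0 0 0"

```text
time: 8.37
ee_pos: [0.6596, 0.0767, 0.0266]
eef_rot: [0.998, -0.057, 0.0, 0.0]
ft_force: [-2.4, -0.8, 5.6]
width: 0.0002
```

>>> move_arm --pt "-1 -0.04 0 0 0" --pt "-1 -0.04 0 0 0" --pt "-1 -0.04 0 0 0"

```text
time: 8.62
ee_pos: [0.6574, 0.0769, 0.0268]
eef_rot: [0.998, -0.057, 0.001, -0.0]
ft_force: [2.6, -0.8, 3.6]
width: 0.0002
```

>>> move_arm --pt "-1 -0.06 0 0.01 0" --pt "-1 -0.06 0 0 0" --pt "-1 -0.06 0 0 0" --pt "-1 -0.06 0 0 0"

```text
time: 8.95
ee_pos: [0.6513, 0.0778, 0.0266]
eef_rot: [0.998, -0.057, 0.001, -0.0]
ft_force: [2.8, -0.9, 5.1]
width: 0.0004
```

```bash
cat > side.py <<'E'
from h import *
import sys
f=sys.argv[1]
s=snap('side',f);print(s['time'],np.round(s['ee_pos'],4),np.round(s['ft_force'],2))
for d in r.tip_of('side','tray')[:3]: print('tray',round(d['confidence'],2),np.round(c2w('side',d['position']),4))
a=cv2.imread('pics/'+f)[190:320,160:340];cv2.imwrite('pics/c_'+f,cv2.resize(a,None,fx=4.2,fy=4.2,interpolation=2))
E
python3 side.py s2.png
```

```text
8.95 [0.6513 0.0778 0.0266] [ 2.8  -0.9   5.12]
tray 0.95 [ 0.5296 -0.2132 -0.0019]
tray 0.93 [0.6634 0.0787 0.0087]
tray 0.55 [ 0.6087 -0.0646 -0.0037]
```

View pics/c_s2.png

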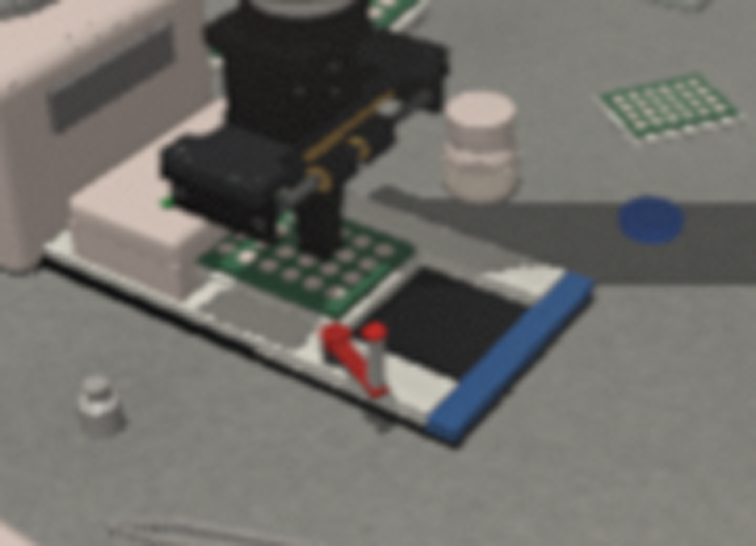

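>>> move_arm --pt "-1 -0.06 0 0 0" --pt "-1 -0.06 0 0 0" --pt "-1 -0.06 0 0 0" --pt "-1 -0.06 0 0 0" --pt "-1 -0.06 0 0 0" --pt "-1 -0.06 0 0 0"

```text
time: 9.55
ee_pos: [0.6423, 0.0788, 0.0266]
eef_rot: [0.998, -0.057, 0.001, -0.0]
ft_force: [3.1, -0.3, 5.4]
width: 0.0004
```

```bash
python3 side.py s3.png
```

```text
9.55 [0.6423 0.0788 0.0266] [ 3.06 -0.34  5.4 ]
tray 0.91 [0.6504 0.0814 0.007 ]
tray 0.6 [ 0.5311 -0.2143 -0.0021]
```

View pics/c_s3.png

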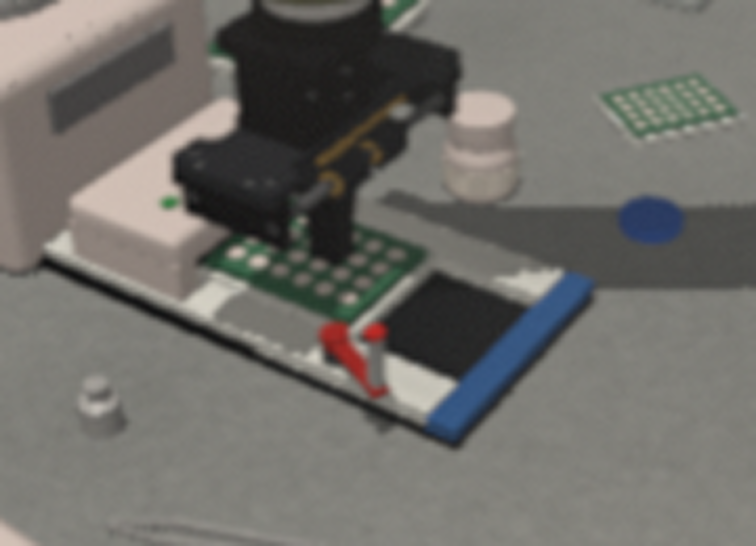

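>>> move_arm --pt "-1 -0.06 0 0 0" --pt "-1 -0.06 0 0 0" --pt "-1 -0.06 0 0 0" --pt "-1 -0.06 0 0 0"

```text
time: 9.98
ee_pos: [0.6364, 0.0795, 0.0266]
eef_rot: [0.998, -0.057, 0.001, -0.0]
ft_force: [2.8, -1.0, 5.2]
width: 0.0002
```

>>> move_arm --pt "-1 -0.06 0 0 0" --pt "-1 -0.06 0 0 0" --pt "-1 -0.06 0 0 0" --pt "-1 -0.06 0 0 0"

```text
time: 10.32
ee_pos: [0.63, 0.0802, 0.0264]
eef_rot: [0.998, -0.057, 0.001, -0.0]
ft_force: [3.4, 0.1, 4.9]
width: 0.0006
```

>>> move_arm --pt "-1 -0.06 0 0 0" --pt "-1 -0.06 0 0 0" --pt "-1 -0.06 0 0 0" --pt "-1 -0.06 0 0 0"

```text
time: 10.65
ee_pos: [0.6237, 0.0808, 0.026]
eef_rot: [0.998, -0.057, 0.0, 0.0]
ft_force: [3.0, -0.5, 4.8]
width: 0.0006
```

```bash
python3 side.py s4.png
```

```text
10.65 [0.6237 0.0808 0.026 ] [ 2.99 -0.52  4.76]
tray 0.84 [0.635  0.0826 0.0079]
tray 0.83 [ 0.5296 -0.2161  0.0007]
tray 0.69 [ 0.823  -0.1967 -0.0021]
```

View pics/c_s4.png

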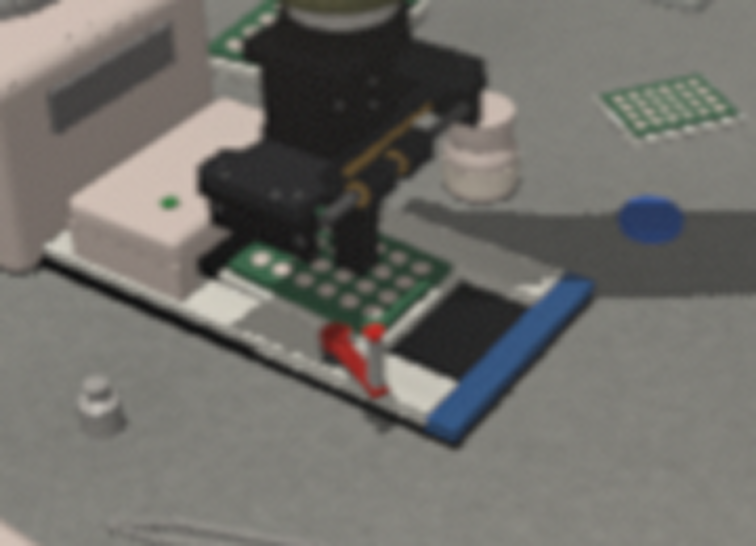

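>>> move_arm --pt "-1 -0.06 0 0.008 0" --pt "-1 -0.06 0 0 0" --pt "-1 -0.06 0 0 0" --pt "-1 -0.06 0 0 0"

```text
time: 11.08
ee_pos: [0.6177, 0.0814, 0.0258]
eef_rot: [0.998, -0.057, -0.0, 0.0]
ft_force: [2.6, -0.4, 4.2]
width: 0.0006
```

>>> move_arm --pt "-1 -0.06 0 0 0" --pt "-1 -0.06 0 0 0" --pt "-1 -0.06 0 0 0" --pt "-1 -0.06 0 0 0"

```text
time: 11.42
ee_pos: [0.6115, 0.0822, 0.0256]
eef_rot: [0.998, -0.057, -0.0, 0.0]
ft_force: [2.7, -0.2, 3.6]
width: 0.0008
```

>>> move_arm --pt "-1 -0.05 0 0.01 0" --pt "-1 -0.05 0 0.01 0" --pt "-1 -0.06 0 0.004 0" --pt "-1 -0.06 0 0.004 0"

```text
time: 11.75
ee_pos: [0.6065, 0.0827, 0.0252]
eef_rot: [0.998, -0.057, 0.0, 0.0]
ft_force: [4.2, -0.0, 4.9]
width: 0.0008
```

>>> move_arm --pt "-1 -0.06 0 0.004 0" --pt "-1 -0.06 0 0.004 0" --pt "-1 -0.06 0 0.004 0" --pt "-1 -0.06 0 0.004 0"

```text
time: 12.08
ee_pos: [0.6006, 0.0835, 0.025]
eef_rot: [0.998, -0.057, 0.0, -0.0]
ft_force: [3.3, -0.6, 6.4]
width: 0.0003
```

```bash
python3 side.py s5.png
```

```text
12.0833 [0.6006 0.0835 0.025 ] [ 3.29 -0.56  6.43]
tray 0.78 [0.612  0.0871 0.0045]
tray 0.74 [ 0.5272 -0.2154 -0.0028]
tray 0.66 [ 0.8217 -0.196  -0.0041]
```

View pics/c_s5.png

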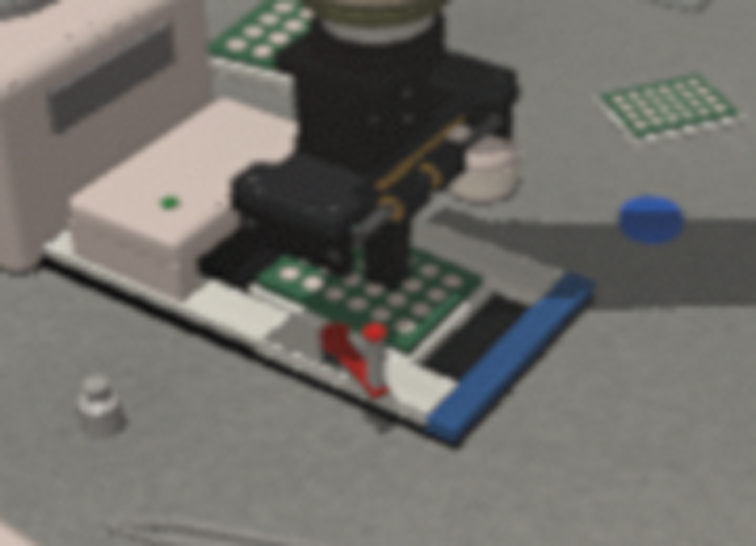

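>>> move_arm --pt "-1 -0.06 0 0.002 0" --pt "-1 -0.06 0 0.002 0" --pt "-1 -0.06 0 0.002 0" --pt "-1 -0.06 0 0.002 0"

```text
time: 12.52
ee_pos: [0.5947, 0.0842, 0.0248]
eef_rot: [0.998, -0.057, 0.0, -0.0]
ft_force: [3.1, 0.6, 5.7]
width: 0.0002
```

>>> move_arm --pt "-1 -0.06 0 0.003 0" --pt "-1 -0.06 0 0.003 0" --pt "-1 -0.06 0 0.003 0" --pt "-1 -0.06 0 0.003 0"

```text
time: 12.85
ee_pos: [0.5889, 0.0849, 0.0246]
eef_rot: [0.998, -0.057, 0.001, -0.0]
ft_force: [3.7, 0.6, 6.3]
width: 0.0008
```

>>> move_arm --pt "-1 -0.06 0 0.003 0" --pt "-1 -0.06 0 0.003 0" --pt "-1 -0.06 0 0.003 0" --pt "-1 -0.06 0 0.003 0"

```text
time: 13.18
ee_pos: [0.5831, 0.0856, 0.0244]
eef_rot: [0.998, -0.057, 0.001, -0.0]
ft_force: [3.6, -0.2, 7.6]
width: 0.0003
```

>>> move_arm --pt "-1 -0.05 0 -0.004 0" --pt "-1 -0.05 0 -0.002 0" --pt "-1 -0.05 0 0 0" --pt "-1 -0.05 0 0 0"

```text
time: 13.52
ee_pos: [0.578, 0.0861, 0.0244]
eef_rot: [0.998, -0.057, 0.001, -0.0]
ft_force: [3.6, -0.8, 6.2]
width: 0.0007
```

>>> move_arm --pt "-1 -0.04 0 0 0" --pt "-1 -0.04 0 0 0" --pt "-1 -0.04 0 0 0"

```text
time: 13.77
ee_pos: [0.5749, 0.0865, 0.0244]
eef_rot: [0.998, -0.057, 0.001, -0.0]
ft_force: [3.5, -0.2, 4.4]
width: 0.0004
```

```bash
python3 side.py s6.png
```

```text
13.7667 [0.5749 0.0865 0.0244] [ 3.47 -0.22  4.38]
tray 0.97 [0.586  0.0852 0.0045]
tray 0.91 [ 0.8227 -0.1953 -0.0034]
tray 0.71 [ 5.272e-01 -2.155e-01 -2.000e-04]
```

View pics/c_s6.png

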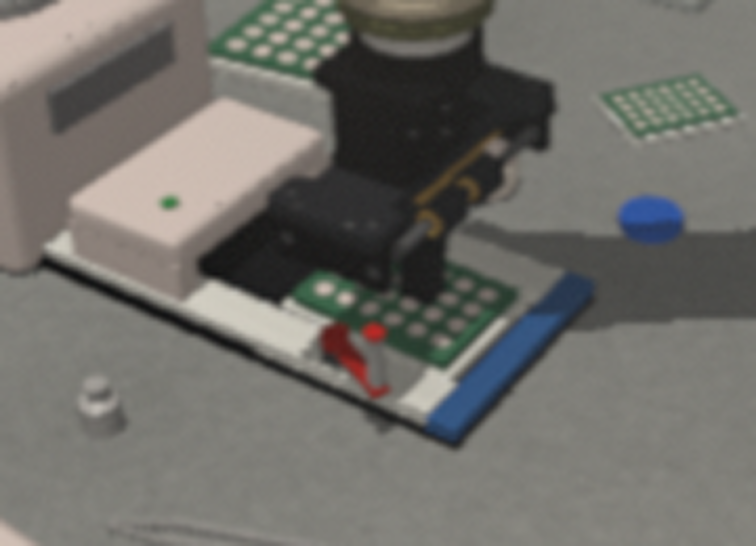

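>>> move_arm --pt "-1 -0.04 0 0.008 0" --pt "-1 -0.04 0 0.004 0"

```text
time: 14.03
ee_pos: [0.5732, 0.0867, 0.0242]
eef_rot: [0.998, -0.057, 0.001, -0.0]
ft_force: [3.5, -0.1, 7.1]
width: 0.0005
```

>>> move_arm --pt "-1 -0.04 0 0.004 0" --pt "-1 -0.04 0 0.004 0"

```text
time: 14.2
ee_pos: [0.5713, 0.0869, 0.0241]
eef_rot: [0.998, -0.057, 0.001, -0.0]
ft_force: [4.9, -1.0, 7.6]
width: 0.0006
```

>>> move_arm --pt "-1 -0.04 0 0 0"

```text
time: 14.28
ee_pos: [0.5704, 0.0871, 0.0242]
eef_rot: [0.998, -0.057, 0.001, -0.0]
ft_force: [4.8, 0.0, 7.1]
width: 0.0005
```

>>> move_arm --pt "-1 -0.04 0 0 0"

```text
time: 14.37
ee_pos: [0.5684, 0.0871, 0.0236]
eef_rot: [0.998, -0.057, -0.0, 0.0]
ft_force: [0.8, 0.1, -1.0]
width: 0.0003
```

>>> move_arm --pt "-1 0 0 0 0"

```text
time: 14.45
ee_pos: [0.5673, 0.0871, 0.0229]
eef_rot: [0.998, -0.057, -0.001, 0.0]
ft_force: [1.2, -0.5, 1.4]
width: 0.0008
```

```bash
python3 side.py s7.png
```

```text
14.45 [0.5673 0.0871 0.0229] [ 1.22 -0.47  1.35]
tray 0.75 [ 0.8227 -0.1974 -0.0027]
tray 0.75 [ 0.5252 -0.2131 -0.0018]
tray 0.72 [0.5798 0.0896 0.0042]
```

View pics/c_s7.png

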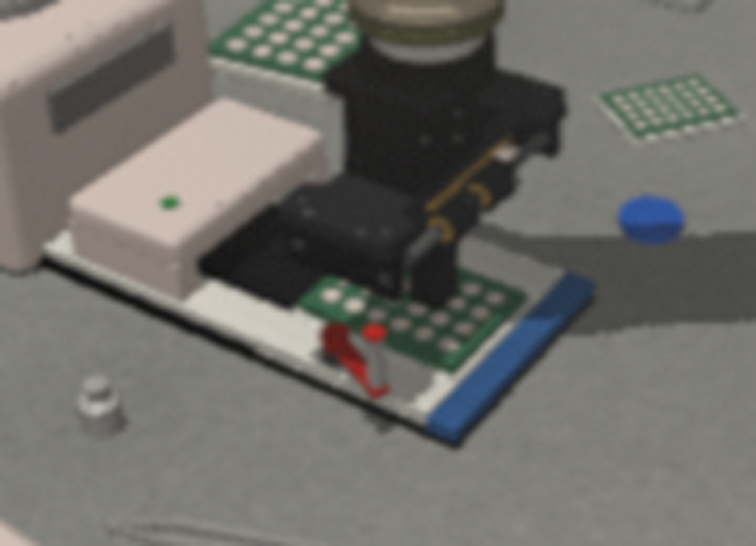

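>>> move_arm --pt "-1 0 0 -0.3 0" --pt "-1 0 0 -0.9 0" --pt "-1 0 0 -1 0" --pt "-1 0 0 -1 0" --pt "-1 0 0 -0.8 0" --pt "-1 -0.08 -0.93 0 0" --pt "-1 -0.08 -0.93 0 0" --pt "-1 -0.08 -0.93 0 0" --pt "-1 -0.08 -0.93 0 0" --pt "-1 -0.08 -0.93 0 0" --pt "-1 0 0 0 0" --pt "-1 0 0 0 0"

```text
time: 15.55
ee_pos: [0.5711, 0.2053, 0.1235]
eef_rot: [0.998, -0.056, -0.001, -0.0]
ft_force: [0.0, -0.2, 0.3]
width: 0.0009
```

```bash
python3 look.py w8.png; python3 side.py s8.png
```

```text
{'time': np.float64(15.55), 'joint_positions': array([ 0.0402,  0.428 , -0.5832,  1.6066,  0.2486,  1.183 , -2.2786]), 'ee_pos': array([0.5711, 0.2053, 0.1235]), 'eef_rot': array([ 9.984e-01, -5.570e-02, -6.000e-04, -1.000e-04]), 'ft_force': array([ 0.0138, -0.2196,  0.3304]), 'torque': array([ 0.0061, -0.0093,  0.0077]), 'width': np.float64(0.0009)}
track_edge 0.85 [0.6403 0.0818 0.0126]
hood_edge 0.74 [0.6966 0.0744 0.039 ]
home 0.37 [0.5813 0.0874 0.0166]
tray 0.87 [0.5823 0.0881 0.0059]
tray_top 0.86 [0.5816 0.09   0.0153]
latch_pivot 0.76 [0.5943 0.1523 0.0561]
latch_pin 0.96 [0.554  0.1767 0.0529]
16.0 [0.5721 0.2032 0.1236] [ 0.47  0.44 -0.78]
tray 0.72 [0.579  0.0908 0.0023]
tray 0.6 [ 0.5297 -0.2133 -0.0014]
```

View pics/w8.png

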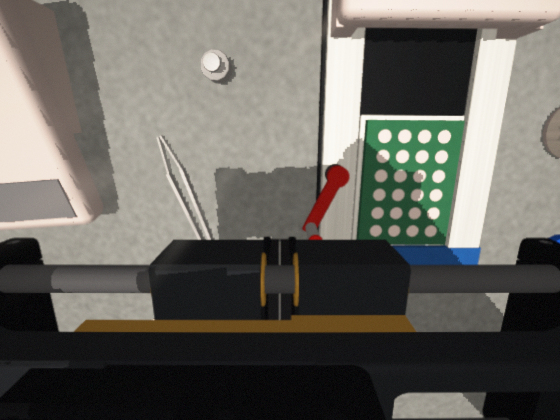

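View pics/c_s8.png

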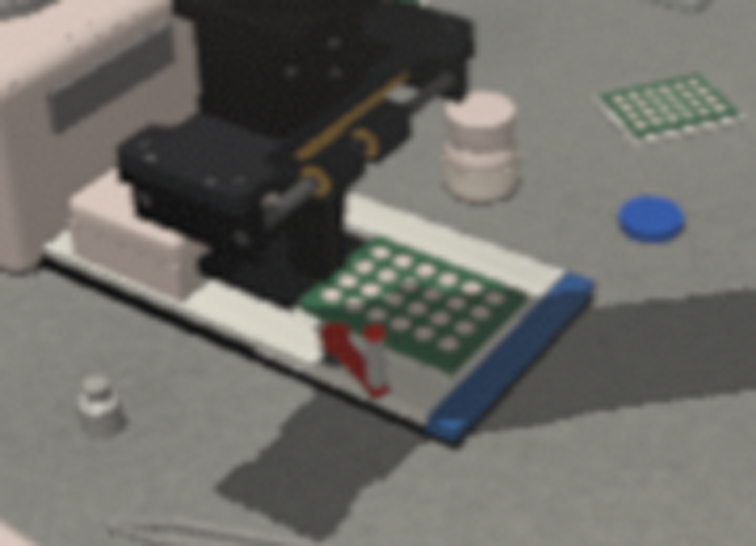

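>>> move_arm --pt "-1 0 0 0.8 0" --pt "-1 0 0 0.9 0" --pt "-1 0 0 0.9 0" --pt "-1 0 0 0.44 0" --pt "-1 0 0 0 0" --pt "-1 0 0 0 0"

```text
time: 16.6
ee_pos: [0.5719, 0.2039, 0.0478]
eef_rot: [0.998, -0.057, -0.0, -0.0]
ft_force: [0.2, -0.2, 1.3]
width: 0.0008
```

```bash
python3 side.py s9.png
cat > plan.py <<'E'
from h import *
s=r.read_state(); p=np.array(s['ee_pos'])
M=Ro.from_quat(s['eef_rot']).as_matrix(); yaw=-.106
u=np.array([np.cos(yaw),np.sin(yaw)]);v=np.array([-u[1],u[0]])
piv=np.array([.580,.0875])+.010*u+.066*v
print('now rel pivot (station, mm)',np.round([1e3*(p[:2]-piv)@u,1e3*(p[:2]-piv)@v],1))
prev=p[:2]
for th,ox,oy in [(-.44,6,21),(-.2,3,20),(0,0,20),(.2,-4,20),(.4,-8,20),(.6,-11,18),(.8,-13,16),(1.,-14.5,13),(1.2,-14.5,8),(1.4,-14.5,4),(1.6,-14.5,0)]:
    q=piv+((-50*np.cos(th)+ox)*u+(-50*np.sin(th)+oy)*v)/1e3
    d=M.T@np.r_[q-prev,0]; print(th,np.round(q,4),'rows d/25mm',np.round(d[:2]/.025,2)); prev=q
E
python3 plan.py
```

```text
16.6 [0.5719 0.2039 0.0478] [ 0.25 -0.23  1.27]
tray 0.64 [0.5779 0.0867 0.0041]
tray 0.56 [ 0.527  -0.2155  0.0014]
now rel pivot (station, mm) [-29.5  49.3]
-0.44 [0.5624 0.1983] rows d/25mm [-0.39  0.28]
-0.2 [0.5543 0.1867] rows d/25mm [-0.27  0.5 ]
0 [0.5493 0.1772] rows d/25mm [-0.16  0.4 ]
0.2 [0.5453 0.1677] rows d/25mm [-0.12  0.4 ]
0.4 [0.5432 0.1583] rows d/25mm [-0.04  0.38]
0.6 [0.5439 0.1474] rows d/25mm [0.08 0.43]
0.8 [0.5473 0.1374] rows d/25mm [0.18 0.38]
1.0 [0.5526 0.1276] rows d/25mm [0.26 0.37]
1.2 [0.5604 0.1171] rows d/25mm [0.36 0.38]
1.4 [0.5693 0.1095] rows d/25mm [0.39 0.26]
1.6 [0.5787 0.1038] rows d/25mm [0.4  0.18]
```

View pics/c_s9.png

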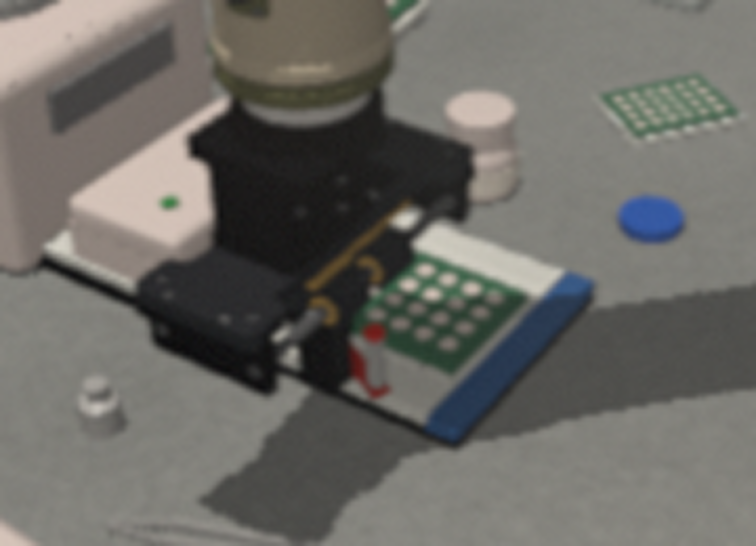

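>>> move_arm --pt "-1 -0.2 0.14 0 0" --pt "-1 -0.19 0.14 0 0" --pt "-1 -0.13 0.25 0 0" --pt "-1 -0.13 0.25 0 0" --pt "-1 -0.08 0.2 0 0" --pt "-1 -0.08 0.2 0 0" --pt "-1 -0.06 0.2 0 0" --pt "-1 -0.06 0.2 0 0"

```text
time: 17.37
ee_pos: [0.5444, 0.1665, 0.0477]
eef_rot: [0.998, -0.057, 0.0, -0.0]
ft_force: [1.7, 0.8, -0.2]
width: 0.0003
```

```bash
python3 side.py s10.png
```

```text
17.3667 [0.5444 0.1665 0.0477] [ 1.72  0.77 -0.2 ]
tray 0.98 [ 0.8246 -0.1978 -0.001 ]
tray 0.91 [0.5783 0.0905 0.0052]
tray 0.67 [ 5.281e-01 -2.150e-01  5.000e-04]
```

View pics/c_s10.png

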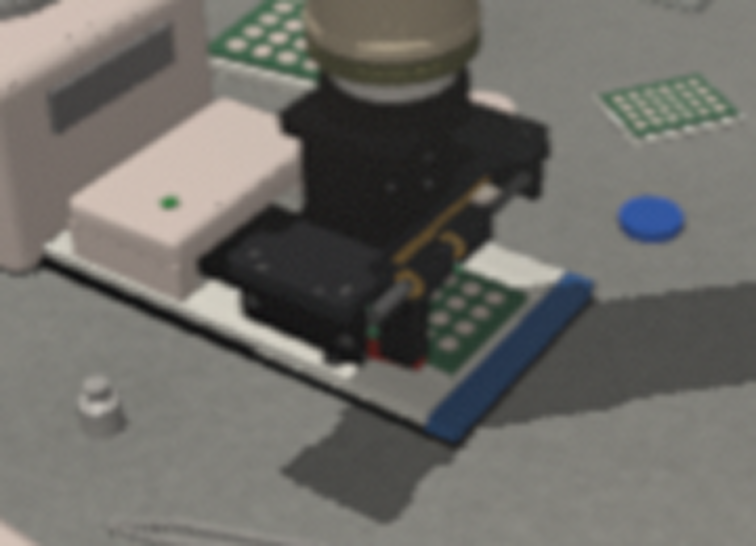

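>>> move_arm --pt "-1 -0.02 0.19 0 0" --pt "-1 -0.02 0.19 0 0" --pt "-1 0.04 0.21 0 0" --pt "-1 0.04 0.21 0 0" --pt "-1 0.09 0.19 0 0" --pt "-1 0.09 0.19 0 0" --pt "-1 0.13 0.18 0 0" --pt "-1 0.13 0.18 0 0"

```text
time: 18.13
ee_pos: [0.5519, 0.1269, 0.0474]
eef_rot: [0.998, -0.057, -0.0, 0.0]
ft_force: [0.4, 0.3, 0.7]
width: 0.0005
```

```bash
python3 side.py s11.png; python3 - <<'E'
from h import *
s=snap('wrist','w11.png')
E
```

```text
18.1333 [0.5519 0.1269 0.0474] [0.39 0.27 0.69]
tray 0.92 [ 0.5281 -0.2161 -0.0009]
tray 0.75 [0.5795 0.0895 0.003 ]
tray 0.74 [ 0.8236 -0.1958 -0.0011]
```

View pics/c_s11.png

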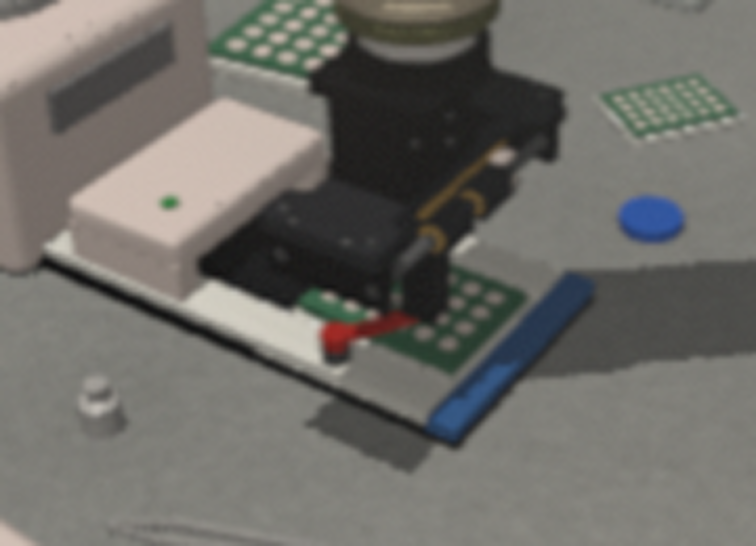

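View pics/w11.png

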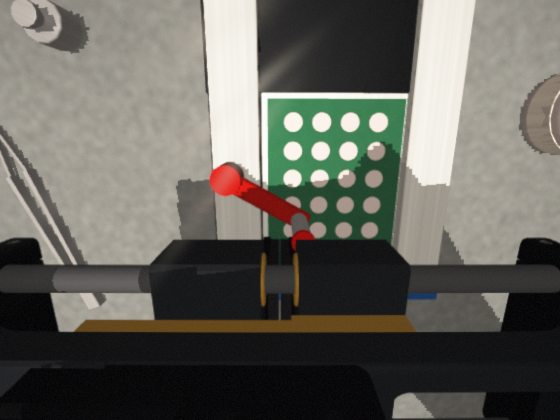

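>>> move_arm --pt "-1 0.18 0.19 0 0" --pt "-1 0.18 0.19 0 0" --pt "-1 0.2 0.13 0 0" --pt "-1 0.2 0.13 0 0" --pt "-1 0.12 0.09 0 0" --pt "-1 0.12 0.08 0 0" --pt "-1 0 0 0 0"

```text
time: 18.87
ee_pos: [0.575, 0.1038, 0.0475]
eef_rot: [0.998, -0.058, 0.0, 0.0]
ft_force: [0.8, 0.3, -0.5]
width: 0.0006
```

```bash
python3 - <<'E'
from h import *
s=snap('wrist','w12.png')
print(s['ft_force'])
for l in ['latch_pivot','latch_pin']:
    for d in r.tip_of('wrist',l)[:2]: print(l,round(d['confidence'],2),np.round(c2w('wrist',d['position'],s),4))
E
python3 plan.py|head -1
```

```text
[ 0.77717549  0.30355469 -0.54285029]
latch_pivot 0.65 [0.5965 0.1553 0.0562]
latch_pin 0.81 [0.5924 0.0994 0.0552]
now rel pivot (station, mm) [-17.3 -49.6]
```

View pics/w12.png

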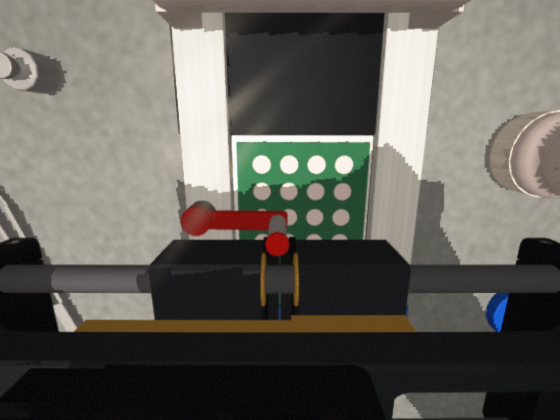

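>>> move_arm --pt "-1 0.04 0 0 0" --pt "-1 0.04 0 0 0" --pt "-1 0 0 0 0"

```text
time: 19.27
ee_pos: [0.5764, 0.1044, 0.0476]
eef_rot: [0.998, -0.057, 0.0, 0.0]
ft_force: [-1.1, 0.5, 0.4]
width: 0.0006
```

>>> move_arm --pt "-1 0.04 0 0 0" --pt "-1 0 0 0 0"

```text
time: 19.43
ee_pos: [0.5774, 0.1042, 0.0475]
eef_rot: [0.998, -0.057, 0.0, 0.0]
ft_force: [-0.2, 0.3, -0.4]
width: 0.0003
```

>>> move_arm --pt "-1 0.04 0 0 0" --pt "-1 0 0 0 0"

```text
time: 19.6
ee_pos: [0.5785, 0.1041, 0.0476]
eef_rot: [0.998, -0.057, 0.0, 0.0]
ft_force: [-0.3, -0.2, 0.3]
width: 0.0007
```

>>> move_arm --pt "-1 0.03 0 0 0" --pt "-1 0 0 0 0"

```text
time: 19.77
ee_pos: [0.5787, 0.1041, 0.0474]
eef_rot: [0.998, -0.057, -0.0, 0.0]
ft_force: [-2.9, 0.5, 0.6]
width: 0.0006
```

>>> move_arm --pt "-1 -0.4 0 0 0" --pt "-1 -0.6 0 0 0" --pt "-1 0 0 -0.9 0" --pt "-1 0 0 -1 0" --pt "-1 0 0 -1 0" --pt "-1 0 0 -1 0" --pt "-1 -1 0 -1 0" --pt "-1 -1 0 -1 0" --pt "-1 -1 0 0 0" --pt "-1 -1 0 0 0" --pt "-1 0 0 0 0" --pt "-1 0 0 0 0"

```text
time: 20.77
ee_pos: [0.4547, 0.1183, 0.1956]
eef_rot: [0.998, -0.057, 0.001, 0.0]
ft_force: [0.3, 0.5, 0.2]
width: 0.0002
```

```bash
python3 look.py w13.png; python3 side.py s13.png
```

```text
{'time': np.float64(20.7667), 'joint_positions': array([ 0.2671,  0.0434, -0.6276,  1.8646,  0.0288,  1.2403, -2.054 ]), 'ee_pos': array([0.4547, 0.1183, 0.1956]), 'eef_rot': array([ 9.984e-01, -5.690e-02,  1.100e-03,  5.000e-04]), 'ft_force': array([0.3354, 0.5159, 0.2303]), 'torque': array([ 0.0274, -0.0039, -0.005 ]), 'width': np.float64(0.0002)}
track_edge 0.92 [0.6404 0.0822 0.0094]
home 0.98 [0.5805 0.0881 0.013 ]
tray 0.97 [0.5865 0.0893 0.0023]
tray 0.2 [0.6384 0.0803 0.0116]
tray_top 0.87 [0.5814 0.0864 0.0161]
latch_pivot 0.91 [0.5966 0.1544 0.0566]
latch_pivot 0.28 [0.5788 0.0896 0.0129]
latch_pin 0.94 [0.5926 0.1027 0.0499]
latch_pin 0.57 [0.5974 0.1514 0.0535]
21.2167 [0.4551 0.1183 0.1948] [ 0.14 -0.3  -0.83]
tray 0.9 [0.5818 0.0907 0.0027]
tray 0.75 [ 0.8227 -0.1987 -0.0023]
tray 0.7 [ 0.5287 -0.217  -0.0009]
```

View pics/w13.png

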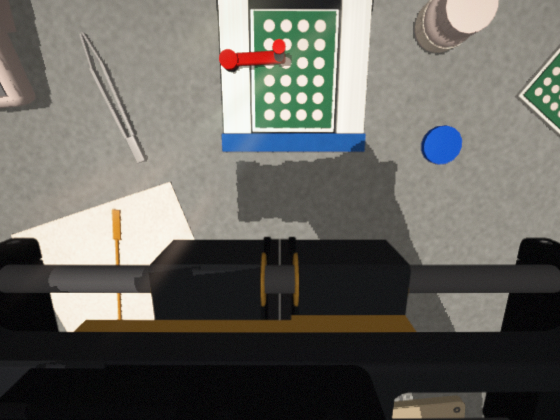

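View pics/c_s13.png

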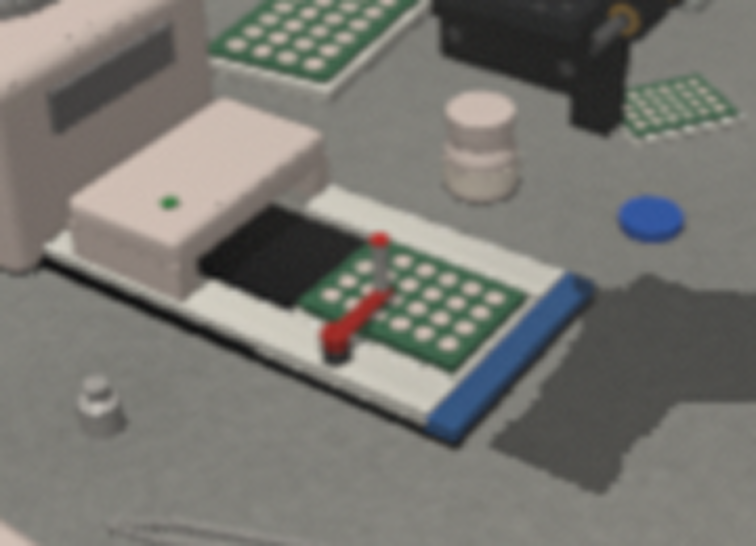

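```bash
python3 -c "
from bench import r
print(r.close_job())"
```

```text
the job is handed in; nothing more can be done
None
```

The tray is seated in the pocket, the red latch is fully across over it, and the job is handed in after about 21 s of the 61 s allowed. I get no verdict back.

- **Tray:** I felt the pad at 27 mm above the bench and pressed with the closed fingers while pulling the tray about 90 mm. The highest press I read was 7.6 N, with up to about 5 N of pull. That is roughly 9 N combined against the 15 N limit, though force is only reported at the end of each move. At the end the contact force vanished. The fingertips then sat at about 23 mm, matching the expected 4 mm drop.
- **Latch:** I pushed the pin around from outside until it met its end stop, at about 3 N.
- **Last checks:** Pictures from the wrist and side cameras show the tray flat against the blue stop. The latch lies across the tray, the arm is clear, and nothing else appears moved in view. The tray networks put the tray centre within about 2 to 6 mm of home. The worst reading was one wrist-camera estimate about 6 mm off along x, while the other estimates agreed with the pocket.

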